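Load the battery transit rack and lock its keeper bar

ROBOT

A 7-joint arm with a two-finger parallel gripper is mounted at the origin on the work surface; the furniture and walls round the work are solid. World frame = base frame: x ahead of the robot, y to its left, z up, the work surface at z = 0. Lengths are in m, angles in rad, forces in N, time in s.
With the tool pointing down it reaches from about 0.4 to 0.9 m from the base axis. Payload 5.5 kg.
Tool frame: the origin (TCP) lies between the finger pads, 19 mm behind the fingertips; this is the grasp point; z points along the fingers, x is the direction in which the jaws open and shut, and the axes are right-handed (so a half turn about z gives the same grasp; the last joint's range is limited). The gripper opens to 92 mm and grips with 3 to 60 N. Pads are 19 mm wide; open, the fingers measure 130 mm over their backs; the gripper's body (75 mm by 190 mm) begins 47 mm behind the grasp point.
Start: joints at [1.534, 0.501, -0.427, 1.55, 0.221, 1.138, -0.21], TCP at [0.192, -0.621, 0.246] pointing down, gripper open.
Joint ranges: [-2.88, 2.88], [-0.31, 2.03], [-1.54, 1.56], [0.2, 2.42], [-1.41, 4.55], [0.19, 2.02], [-2.57, 2.57]. Speed limits (rad/s): [2.57, 2.57, 3.14, 3.14, 3.14, 3.14, 3.14].

INTERFACE

Orientations are given as a unit quaternion [x, y, z, w].
In Python, from bench import manip, effector, viewer gives the robot as it stands. Calls block until the motion is done:
- manip.move_pose(position, orientation): joint-space move of the TCP to a pose.
- manip.servo_line(position, ori=None, vel=0.15): straight line of the TCP; ori=None keeps the orientation; vel is the mean speed in m/s.
- manip.movej(angles): joint-space move.
- effector.open_jaws() and effector.close(f_grip=None): open the fingers fully, or close them until they stop; f_grip is the grip in N (None keeps the last).
- manip.sleep(seconds).
- manip.solve_ik(position, orientation): joint angles nearest the present ones, or None.
- viewer.get_image(name): name is "scene" or "top" or "wrist"; returns the picture (480x640x3 uint8, red, green, blue); there is no depth.
- viewer.get_calibration(name): a dict with "vfov" (degrees; the focal length in pixels is half the picture's height over the tangent of half this angle, whatever the lens; pixels are square), "cx", "cy" (the principal point, pixels), "dist_coeffs" ([k1, k2, p1, p2, k3] as OpenCV has them; the pictures are not rectified), "eye" and "attitude" of the camera in the world. Camera axes: x right, y down, z forward; pixel columns grow to the right and rows downward; lengths in m; the calibration is good to about 2 mm. A picture is of the moment at which its call begins: read the wrist's pose just before it. get_calibration takes no time and is no camera call; for the wrist camera it gives the pose at the moment of the call.
A pose or a line that the arm cannot do raises manip.PlanningError and nothing moves.
- manip.hand_in(): hands the job in, once; it reports no verdict.
Readings, each from a call of its own:
- manip.current_clock(): time.
- manip.current_q(): joint angles.
- manip.current_joint_velocities(): joint speeds.
- manip.current_tau(): joint torques, N m.
- manip.current_tool_pos(): TCP position.
- manip.current_tcp_rot(): TCP orientation.
- manip.current_force(): force on the tool from outside, world axes, zero at the start.
- manip.current_wrist_torque(): the same for the moment, N m.
- manip.current_finger_gap(): finger opening in m.
Only numpy, scipy, OpenCV 4.12 (cv2) and the standard library are available. Lean on these libraries where they do the work, as an engineer would, in place of code of your own. Each camera call takes 0.05 s, during which the arm holds its last target.

TASK

Load the three black battery packs into the blue divided rack, one standing upright in each compartment and let go. Then pull the red lock knob up, slide the keeper bar towards the robot over the packs to the next hole of its rail (the middle one, where the bar lies above the packs) and let the pin go fully home there; finish still gripping the knob with the pin home, because a colleague fits the safety clip while you hold it. Leave the other things on the bench where they stand.

Things in the scene. Friction and masses are not known exactly. Their poses are not given: they have to be found in the camera images.
- pack_a: battery pack: upright black cylinder with a white and green label, 33 mm across, 57 mm tall, about 90 g; origin at the centre of its underside, z up along it; stands on the bench (z = 0)
- pack_b: battery pack like pack_a; the packs may go into the compartments in any order
- pack_c: battery pack like pack_a
- pack_rack: transit rack, fixed to the bench, on an aluminium plate (x -54 to +87, y -123 to +103 mm); origin under the middle compartment at bench level; x points away from the robot, y along the row, z up. Blue crate 48 mm in x, 140 mm in y, walls 4 mm, their top at z = 38 mm; three compartments 40 (x) by 41 mm (y) inside, floor at z = 12 mm. Left a guide rod at y = +86 mm, posts to z = 74 mm
- cell0 (a point): centre of the inner floor of the compartment at the rack's +y end (far from the rail), x = 0, y = +45.3 mm, z = 12 mm in the rack's frame
- cell1 (a point): centre of the inner floor of the middle compartment
- cell2 (a point): centre of the inner floor of the compartment next to the lock rail, y = -45.3 mm
- hole_load (a point): mouth of the rear hole of the steel lock rail (loading position), x = +66 mm, y = -98 mm, z = 76 mm in the rack's frame; the rail runs along the rack's x, its top at z = 76 mm, and has three holes, at x = +66, 0 and -33 mm
- hole_lock (a point): mouth of the middle hole of the lock rail (keeper over the packs), x = 0, y = -98 mm, z = 76 mm in the rack's frame
- keeper (a joint): slide of the keeper on the rail, m: 0 = rear hole (start), grows towards the rack's -x (to the robot), 0.066 = middle hole, 0.099 = front hole; 1.5 N friction. It is an aluminium sleeve 40 x 30 mm, top at z = 81 mm, with a bar 18 mm wide (z = 73 to 81 mm) along y to a shoe on the guide rod; parked, the bar covers x = 57 to 75 mm in the rack's frame; at the middle hole it lies 4 mm above the packs
- plunger (a joint): lift of the lock plunger, m: 0 = pin fully home, grows upwards to a stop at 0.014. A spring pushes it down with 4 N at 0, 7 N at 0.012. The pin (8 mm, round nose, holes 10 mm) is clear of the rail from 0.010 on; only then can the keeper move. Let go between holes, the pin rides on the rail at about 0.010 and drops into the next hole it meets
- knob: red pull knob of the lock plunger, upright cylinder 25 mm across, 22 mm tall. It rides on the keeper: lifting it frees the pin, moving it sideways then takes the keeper along. Origin at its centre, z = 108 mm with the pin home, 122 mm at most; below z = 95 mm is a 14 mm barrel on the sleeve
- white_pot: bystander near the packs: white screw-lid pot, 39 mm across, 38 mm tall, loose; origin at the centre of its underside
Mind the look-alikes: they are no part of the job. What is shaped like the pack_c but yellow is not meant.

How it is judged:
On the way, in this order (a step that is already met when the one before it is completed fails the run):
1. a battery pack stands upright on the floor of each of the three compartments, all let go (((horizontal distance between pack_a and cell0 below 0.007 m and height (world z) of pack_a below 0.016 m and angle between pack_a's own z axis and vertical below 0.08 rad) or (horizontal distance between pack_b and cell0 below 0.007 m and height (world z) of pack_b below 0.016 m and angle between pack_b's own z axis and vertical below 0.08 rad) or (horizontal distance between pack_c and cell0 below 0.007 m and height (world z) of pack_c below 0.016 m and angle between pack_c's own z axis and vertical below 0.08 rad)) and ((horizontal distance between pack_a and cell1 below 0.007 m and height (world z) of pack_a below 0.016 m and angle between pack_a's own z axis and vertical below 0.08 rad) or (horizontal distance between pack_b and cell1 below 0.007 m and height (world z) of pack_b below 0.016 m and angle between pack_b's own z axis and vertical below 0.08 rad) or (horizontal distance between pack_c and cell1 below 0.007 m and height (world z) of pack_c below 0.016 m and angle between pack_c's own z axis and vertical below 0.08 rad)) and ((horizontal distance between pack_a and cell2 below 0.007 m and height (world z) of pack_a below 0.016 m and angle between pack_a's own z axis and vertical below 0.08 rad) or (horizontal distance between pack_b and cell2 below 0.007 m and height (world z) of pack_b below 0.016 m and angle between pack_b's own z axis and vertical below 0.08 rad) or (horizontal distance between pack_c and cell2 below 0.007 m and height (world z) of pack_c below 0.016 m and angle between pack_c's own z axis and vertical below 0.08 rad)) and contact force between the fingers and pack_a below 0.1 N and contact force between the fingers and pack_b below 0.1 N and contact force between the fingers and pack_c below 0.1 N), for 0.2 s.
2. the knob is pulled up so that the pin clears the rail, with the keeper still at the loading hole (value of joint plunger above 0.0098 m and value of joint keeper below 0.006 m), for 0.1 s.
At the end, for the whole second after the job is handed in: A pack upright on the floor of each compartment (7 mm of its centre, tilt under 0.08 rad); keeper at the middle hole (0.066 m, 3 mm either way), pin home (plunger under 2 mm); gripper holding the knob (finger force over 3 N, TCP within 26 mm of its centre) (((horizontal distance between pack_a and cell0 below 0.007 m and height (world z) of pack_a below 0.016 m and angle between pack_a's own z axis and vertical below 0.08 rad) or (horizontal distance between pack_b and cell0 below 0.007 m and height (world z) of pack_b below 0.016 m and angle between pack_b's own z axis and vertical below 0.08 rad) or (horizontal distance between pack_c and cell0 below 0.007 m and height (world z) of pack_c below 0.016 m and angle between pack_c's own z axis and vertical below 0.08 rad)) and ((horizontal distance between pack_a and cell1 below 0.007 m and height (world z) of pack_a below 0.016 m and angle between pack_a's own z axis and vertical below 0.08 rad) or (horizontal distance between pack_b and cell1 below 0.007 m and height (world z) of pack_b below 0.016 m and angle between pack_b's own z axis and vertical below 0.08 rad) or (horizontal distance between pack_c and cell1 below 0.007 m and height (world z) of pack_c below 0.016 m and angle between pack_c's own z axis and vertical below 0.08 rad)) and ((horizontal distance between pack_a and cell2 below 0.007 m and height (world z) of pack_a below 0.016 m and angle between pack_a's own z axis and vertical below 0.08 rad) or (horizontal distance between pack_b and cell2 below 0.007 m and height (world z) of pack_b below 0.016 m and angle between pack_b's own z axis and vertical below 0.08 rad) or (horizontal distance between pack_c and cell2 below 0.007 m and height (world z) of pack_c below 0.016 m and angle between pack_c's own z axis and vertical below 0.08 rad)) and value of joint keeper between 0.063 and 0.069 m and value of joint plunger below 0.002 m and contact force between the fingers and knob above 3 N and distance between the grasp point and knob below 0.026 m); the arm keeps its last pose, push and grip.
It fails at once if the white pot is pushed more than 20 mm (distance of white_pot from where it was at the start of the episode above 0.02 m).
It also fails if it takes over 67 s, if anything falls off the work surface, if the arm or the gripper's body presses on something with over 40 N, if the wrist force passes 120 N, or if a joint passes its speed limit or range.

## Working session

There is one attempt and no reset: what is moved stays moved. The work goes in short steps, each a Python script; the robot and the scene stay as the last script left them, time stands still between calls to the robot, and variables do not carry over. Pictures are saved under pics/ and viewed, and the job is handed in when it is done.

```bash
mkdir -p pics; ls
python3 - <<'E'
from bench import manip, effector, viewer
import cv2
for n in ["scene","top","wrist"]:
    c=viewer.get_calibration(n); print(n,c)
    cv2.imwrite(f"pics/{n}0.png",cv2.cvtColor(viewer.get_image(n),cv2.COLOR_RGB2BGR))
print(manip.current_clock(),manip.current_tool_pos(),manip.current_tcp_rot(),manip.current_finger_gap())
E
```

```text
pics
scene {'vfov': 47.12168250557872, 'cx': 325.6120353610517, 'cy': 251.1255389821798, 'dist_coeffs': array([-0.08034051,  0.        ,  0.        ,  0.        ,  0.        ]), 'eye': array([-0.04962679,  0.46741423,  0.76760957]), 'attitude': array([-0.46671271,  0.80308937, -0.32133517,  0.18431064])}
top {'vfov': 56.30781461992615, 'cx': 313.58517160806355, 'cy': 234.452279048013, 'dist_coeffs': array([0.02433794, 0.        , 0.        , 0.        , 0.        ]), 'eye': array([0.43081059, 0.1322359 , 0.94544923]), 'attitude': array([-0.70601121,  0.70642108, -0.02122262,  0.04546466])}
wrist {'vfov': 63.56755639384566, 'cx': 326.4501561237866, 'cy': 234.97392632176192, 'dist_coeffs': array([-0.00491836,  0.        ,  0.        ,  0.        ,  0.        ]), 'eye': array([ 0.26611386, -0.59927708,  0.38427637]), 'attitude': array([ 0.79623305, -0.58709411, -0.08750088,  0.11694882])}
0.15 [ 0.19182197 -0.62052508  0.24470881] [ 8.04811471e-01 -5.93530065e-01 -5.85560419e-04 -4.64057916e-04] 0.092082905489115
```

View pics/scene0.png

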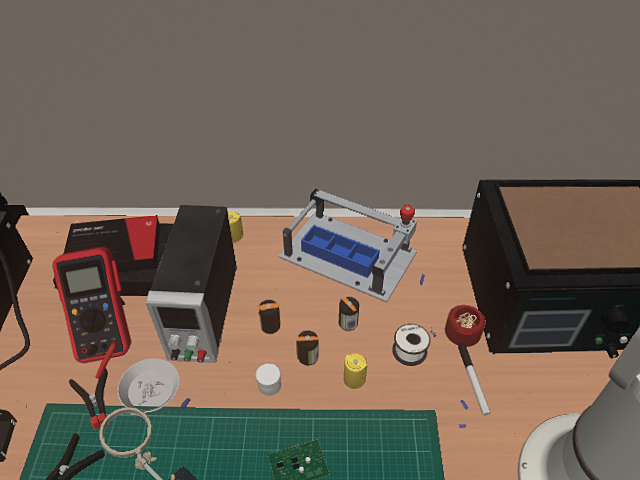

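View pics/top0.png

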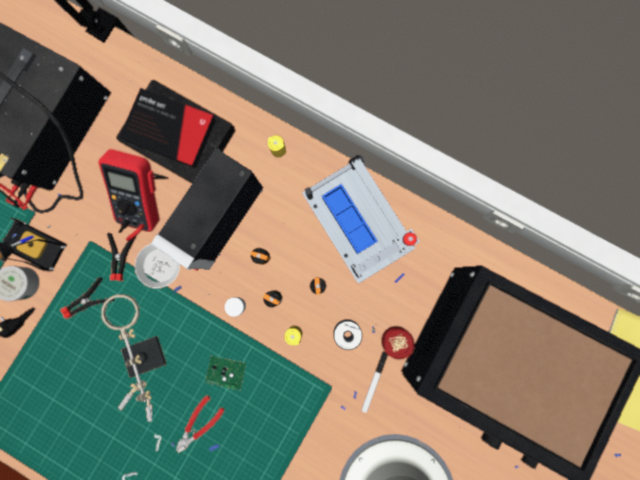

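View pics/wrist0.png

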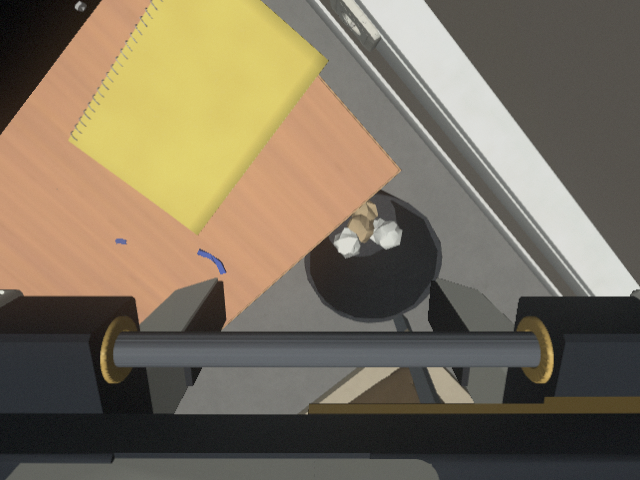

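The top view shows three black packs at about (260,256), (272,298) and (318,285). Their yellow look-alikes are at (293,336) and (276,145), and the pot is at (234,307). The rack is at about (350,220) and the red knob at (410,239). I'll enlarge crops next.

```bash
cat > h.py <<'E'
from bench import manip, effector, viewer
import numpy as np, cv2
from scipy.spatial.transform import Rotation as R
def K(c):
    f=240/np.tan(np.radians(c['vfov'])/2); return np.array([[f,0,c['cx']],[0,f,c['cy']],[0,0,1.]])
def p2w(c,px,z):
    u=cv2.undistortPoints(np.array([[px]],float),K(c),c['dist_coeffs'])[0,0]
    d=R.from_quat(c['attitude']).apply([u[0],u[1],1]); e=c['eye']
    return e+d*(z-e[2])/d[2]
def w2p(c,P):
    r=R.from_quat(c['attitude']).inv(); 
    return cv2.projectPoints(np.array([P],float).reshape(-1,1,3),r.as_rotvec(),-r.apply(c['eye']),K(c),c['dist_coeffs'])[0].reshape(-1,2)
def save(name,img): cv2.imwrite('pics/'+name+'.png',cv2.cvtColor(img,cv2.COLOR_RGB2BGR))
def crop(img,x,y,w,h,s): return cv2.resize(img[y:y+h,x:x+w],None,fx=s,fy=s,interpolation=cv2.INTER_CUBIC)
E
python3 - <<'E'
from h import *
t=cv2.cvtColor(cv2.imread('pics/top0.png'),cv2.COLOR_BGR2RGB)
save('t_packs',crop(t,220,235,130,110,6)); save('t_rack',crop(t,295,150,130,135,4.4))
s=cv2.cvtColor(cv2.imread('pics/scene0.png'),cv2.COLOR_BGR2RGB)
save('s_packs',crop(s,240,280,140,120,5)); save('s_rack',crop(s,270,180,160,125,4.8))
c=viewer.get_calibration('top')
for n,p,z in [('a',(260,255),.057),('b',(272,298),.057),('c',(318,285),.057),('pot',(234,306),.038),('knob',(410,239),.119)]: print(n,p2w(c,p,z))
E
```

```text
a [0.47409204 0.26943478 0.057     ]
b [0.38938371 0.24461084 0.057     ]
c [0.41494312 0.15398515 0.057     ]
pot [0.37242288 0.32357474 0.038     ]
knob [ 0.50028545 -0.01635693  0.119     ]
```

View pics/t_packs.png

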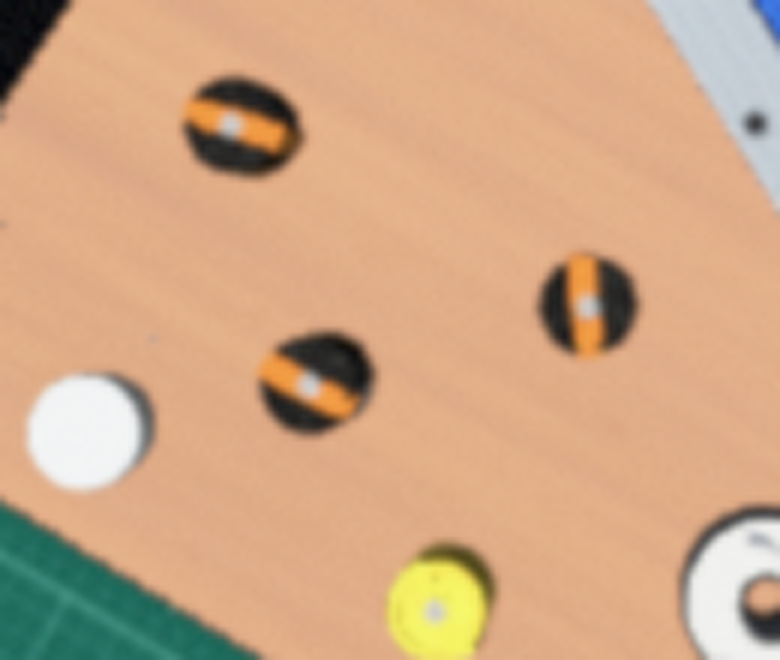

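View pics/t_rack.png

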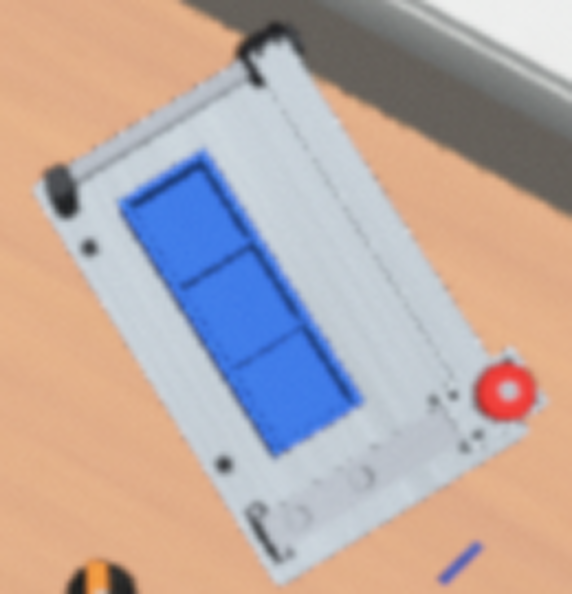

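View pics/s_rack.png

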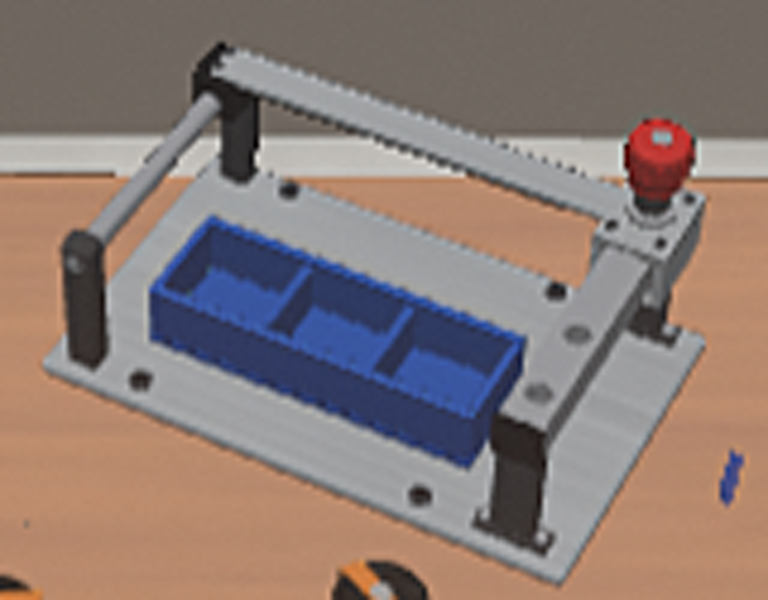

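View pics/s_packs.png

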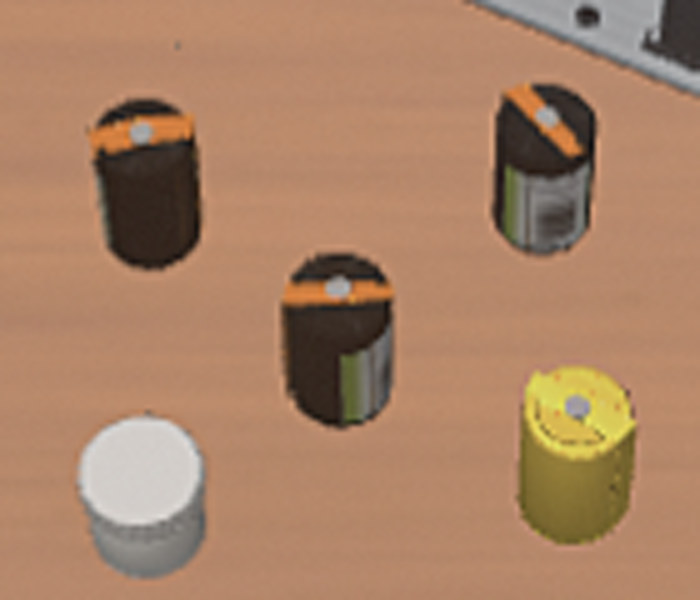

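```bash
cat > fit.py <<'E'
from h import *
from scipy.optimize import least_squares
ct=viewer.get_calibration('top'); cs=viewer.get_calibration('scene')
P3=np.array([(24,70,38),(-24,70,38),(24,-70,38),(-24,-70,38),(0,-98,76),(-33,-98,76),(66,-98,120)])/1000.
T=np.array([(205,150),(120,205),(362,402),(275,457),(360,478),(298,517),(507,391)])/4.4+[295,150]
S=np.array([(212,218),(151,288),(524,342),(472,415),(578,334),(538,393),(661,135)])/4.8+[270,180]
def wp(v,P): 
    c,s=np.cos(v[2]),np.sin(v[2]); return np.c_[v[0]+c*P[:,0]-s*P[:,1],v[1]+s*P[:,0]+c*P[:,1],P[:,2]]
for nm,f in [('both',(1,1)),('top',(1,0)),('scene',(0,1))]:
    r=least_squares(lambda v:np.r_[f[0]*(w2p(ct,wp(v,P3))-T).ravel(),f[1]*(w2p(cs,wp(v,P3))-S).ravel()],[.5,.08,-.5])
    print(nm,r.x)
    if nm=='both': print(np.round(r.fun.reshape(-1,2),1).tolist()); v=r.x
print(wp(v,np.array([[0,.0453,.012],[0,0,.012],[0,-.0453,.012],[.066,-.098,.108],[0,-.098,.108]])))
for n,t,s in [('a',(231,125),(141,132)),('b',(310,384),(338,288)),('c',(588,307),(547,117))]:
    t=np.array(t)/6+[220,235]; s=np.array(s)/5+[240,280]
    print(n,p2w(ct,t,.0575)[:2],p2w(cs,s,.0575)[:2])
print('pot',p2w(ct,np.array((85,432))/6+[220,235],.038)[:2],p2w(cs,np.array((141,470))/5+[240,280],.038)[:2])
print('yel',p2w(ct,np.array((435,610))/6+[220,235],.057)[:2])
E
python3 fit.py
```

```text
both [ 0.54944018  0.0906762  -1.02305879]
[[-0.3, -0.7], [-0.9, -1.0], [0.5, 0.1], [0.0, -0.0], [0.2, 0.1], [-0.3, 0.2], [0.1, 0.2], [-0.5, -0.8], [-0.6, 0.2], [0.9, -0.9], [0.3, 1.0], [0.0, 0.1], [0.4, 0.1], [0.4, 0.5]]
top [ 0.54912672  0.09055174 -1.02174519]
scene [ 0.54979184  0.09070733 -1.02477602]
[[ 0.58811301  0.1142665   0.012     ]
 [ 0.54944018  0.0906762   0.012     ]
 [ 0.51076735  0.06708591  0.012     ]
 [ 0.50014707 -0.01670252  0.108     ]
 [ 0.4657771   0.03964201  0.108     ]]
a [0.47241315 0.27233148] [0.47220664 0.27329757]
b [0.38745691 0.24518545] [0.38705215 0.2466658 ]
c [0.41267246 0.15397279] [0.41237732 0.15526689]
pot [0.37043478 0.32319934] [0.37006487 0.3242118 ]
yel [0.31484485 0.20371127]
```

The overhead and scene fits agree to about 1 mm. The three black labelled cylinders are the packs, and the yellow ones are not meant. When fully open, the fingers (130 mm over their backs) could hit the parked bar, rod or rail, so I'll measure those obstacles in rack coordinates before planning the grasps.

```bash
cat > m.py <<'E'
from h import *
ct=viewer.get_calibration('top'); cs=viewer.get_calibration('scene')
v=[0.54944,0.09068,-1.02306]
def w2r(P):
    c,s=np.cos(v[2]),np.sin(v[2]); d=np.array(P[:2])-v[:2]; return np.round(1000*np.array([c*d[0]+s*d[1],-s*d[0]+c*d[1]]),1)
def T(x,y,z): return w2r(p2w(ct,np.array((x,y))/4.4+[295,150],z))
def S(x,y,z): return w2r(p2w(cs,np.array((x,y))/4.8+[270,180],z))
print('front rod post top L/R/back/front', S(64,245,.074),S(105,245,.074),S(84,232,.074), 'top', T(58,178,.074))
print('post base at z~6', S(70,355,.006),S(102,368,.006))
print('rear rod post', T(270,40,.074), S(195,65,.074),S(225,45,.074))
print('rod', S(150,170,.066), T(160,130,.066))
print('rod edges top view', T(160,117,.066),T(168,137,.066))
print('rail edges', S(560,298,.076),S(617,325,.076),T(395,443,.076),T(420,478,.076))
print('rail front end', S(492,412,.076),S(550,437,.076))
print('plate corner -x+y', S(45,366,.006),T(37,190,.006),'-x-y',S(560,580,.006),T(280,583,.006))
E
python3 m.py
python3 - <<'E'
from h import *
s=cv2.cvtColor(cv2.imread('pics/scene0.png'),cv2.COLOR_BGR2RGB)
save('s_post',crop(s,275,185,70,80,7));
E
```

```text
front rod post top L/R/back/front [-49.4  90.4] [-41.9  77. ] [-39.8  87.5] top [-43.7  86.4]
post base at z~6 [-43.8  95.2] [-43.6  80.5]
rear rod post [70. 90.] [64.  99.1] [80.7 94.6]
rod [ 9.1 87.9] [ 7.5 82.5]
rod edges top view [10.7 87.6] [ 8.9 77.8]
rail edges [ 13.8 -84.5] [  11.3 -108.4] [ 20.9 -92.5] [  22.1 -111.2]
rail front end [-49.2 -86.9] [ -50.  -109.7]
plate corner -x+y [-53.6 100.7] [-51.2  99.7] -x-y [ -52.9 -121.4] [ -50.8 -121.4]
```

View pics/s_post.png

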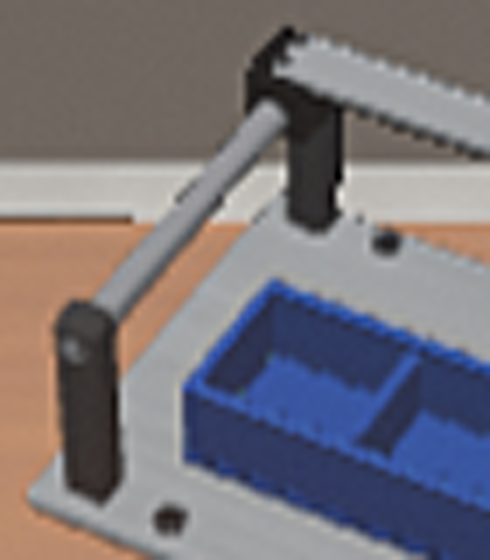

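```bash
cat > clr.py <<'E'
import numpy as np, itertools
from scipy.spatial.transform import Rotation as R
# rack frame, mm boxes (lo,hi)
OB={'bar':((57,-83,73),(75,90,81)),'rod':((-45,81,60),(75,91,72)),'post':((-50,78,0),(-38,94,74)),'rearpost':((63,78,0),(82,100,78)),
'rail':((-54,-109,58),(87,-86,76)),'sleeve':((46,-115,55),(86,-81,81)),'rpost':((-56,-112,0),(-38,-84,76)),'crate':((-24,-70,0),(24,70,38)),'knob':((53.5,-110.5,81),(78.5,-85.5,121))}
def box(xs,ys,zs): return np.array(list(itertools.product(xs,ys,zs)),float)
zs=np.linspace(-47,19,12); ys=np.linspace(-9.5,9.5,4)
def dist(P,lo,hi):
    lo,hi=np.array(lo),np.array(hi); d=np.maximum(lo-P,P-hi); return (np.linalg.norm(np.maximum(d,0),axis=1)+np.minimum(d.max(1),0)).min()
body=box(np.linspace(-95,95,20),np.linspace(-37.5,37.5,9),np.linspace(-130,-47,5))
def clear(cell_y,off,theta,lean,zt,sh,neigh=(),gaps=(17,30,46)):
    th=np.radians(theta); d=np.array([np.cos(th),np.sin(th),0]); 
    z=np.array([0,0,-1.]); y=np.cross(z,d); M=np.c_[d,y,z]
    M=M@R.from_euler('x',lean,degrees=True).as_matrix()
    tcp=np.array([off[0],cell_y+off[1],zt])+M[:,1]*sh
    F=[]
    for g in gaps:
        for s in (1,-1): F.append(box(s*np.linspace(g,g+19,6),ys,zs))
    F=np.vstack(F)@M.T+tcp; B=body@M.T+tcp
    o={k:round(min(dist(F,*b),dist(B,*b)),1) for k,b in OB.items()}
    for n in neigh:
        for P in (F,B):
            q=P[P[:,2]<70]
            if len(q): o['n%d'%n]=round((np.hypot(q[:,0],q[:,1]-n)-16.5).min(),1)
    return o,M,tcp
if __name__=='__main__':
    for cy,sg,offy in ((45.3,-1,-2.5),(-45.3,1,2.5)):
        best=[]
        for t in range(10,50,3):
            for l in range(-33,34,3):
                for sh in range(-6,7,2):
                    for zt in (60,63):
                        for s2 in (1,-1):
                            o=clear(cy,(-2,offy),s2*t,l,zt,sh)[0]; best.append((min(o.values())-0.05*abs(l),s2*t,l,sh,zt,o))
        best.sort(key=lambda b:-b[0])
        for b in best[:4]: print(b)
    print(clear(0,(-1,0),45,0,60,0,(45.3,-45.3))[0],clear(0,(-1,0),-45,0,60,0,(45.3,-45.3))[0])
E
python3 clr.py
```

```text
(np.float64(1.65), -31, 3, 6, 60, {'bar': np.float64(1.9), 'rod': np.float64(7.1), 'post': np.float64(1.8), 'rearpost': np.float64(46.3), 'rail': np.float64(49.6), 'sleeve': np.float64(42.7), 'rpost': np.float64(86.2), 'crate': np.float64(2.2), 'knob': np.float64(39.3)})
(np.float64(1.65), -31, 3, 6, 63, {'bar': np.float64(1.8), 'rod': np.float64(7.1), 'post': np.float64(1.8), 'rearpost': np.float64(48.3), 'rail': np.float64(51.4), 'sleeve': np.float64(44.4), 'rpost': np.float64(87.3), 'crate': np.float64(5.2), 'knob': np.float64(39.8)})
(np.float64(1.5), -31, 0, 6, 60, {'bar': np.float64(1.5), 'rod': np.float64(7.1), 'post': np.float64(2.6), 'rearpost': np.float64(43.4), 'rail': np.float64(52.7), 'sleeve': np.float64(45.7), 'rpost': np.float64(89.3), 'crate': np.float64(3.0), 'knob': np.float64(42.1)})
(np.float64(1.5), -31, 0, 6, 63, {'bar': np.float64(1.5), 'rod': np.float64(7.1), 'post': np.float64(2.6), 'rearpost': np.float64(45.4), 'rail': np.float64(54.5), 'sleeve': np.float64(47.5), 'rpost': np.float64(90.4), 'crate': np.float64(6.0), 'knob': np.float64(42.1)})
(np.float64(2.
[... 961 characters left out ...]
: np.float64(6.1), 'sleeve': np.float64(47.5), 'rpost': np.float64(2.2), 'crate': np.float64(3.8), 'knob': np.float64(41.4)})
{'bar': np.float64(5.3), 'rod': np.float64(28.3), 'post': np.float64(55.0), 'rearpost': np.float64(29.5), 'rail': np.float64(31.0), 'sleeve': np.float64(59.1), 'rpost': np.float64(31.0), 'crate': np.float64(3.0), 'knob': np.float64(61.6), 'n45': np.float64(5.3), 'n-45': np.float64(6.8)} {'bar': np.float64(5.3), 'rod': np.float64(28.3), 'post': np.float64(25.3), 'rearpost': np.float64(69.4), 'rail': np.float64(31.0), 'sleeve': np.float64(26.0), 'rpost': np.float64(57.2), 'crate': np.float64(3.0), 'knob': np.float64(5.1), 'n45': np.float64(6.8), 'n-45': np.float64(5.3)}
```

```bash
cat > plan.py <<'E'
from h import *
from clr import clear
v=np.array([0.54944,0.09068,-1.02306])
Rr=R.from_euler('z',v[2]).as_matrix()
def rack2w(p): return Rr@np.array(p,float)+[v[0],v[1],0]
def yawq(yaw,flip=0): # jaw dir yaw, tool down
    d=np.array([np.cos(yaw),np.sin(yaw),0])*(-1 if flip else 1); z=np.array([0,0,-1.]); return R.from_matrix(np.c_[d,np.cross(z,d),z]).as_quat()
packs={'c':[.4125,.1546],'b':[.3873,.2459],'a':[.4723,.2728]}
# cell: y, off(mm), theta, shift
cells={0:(45.3,(-2.5,-2.5),-31,6),2:(-45.3,(-2.5,2.5),34,-6),1:(0,(-1,0),45,0)}
jobs=[('c',0),('b',2),('a',1)]
def job(p,k):
    cy,off,th,sh=cells[k]; _,M,tcp=clear(cy,off,th,0,61,sh)
    Mw=Rr@M; place=rack2w(tcp/1000); sv=Mw[:,1]*sh/1000
    pick=np.r_[packs[p],.048]+[sv[0],sv[1],0]
    yaw=np.arctan2(Mw[1,0],Mw[0,0]); return pick,place,yaw
E
python3 - <<'E'
from plan import *
ct=viewer.get_calibration('top'); cs=viewer.get_calibration('scene')
print('psu base', p2w(cs,(213,357),0),p2w(cs,(237,255),0),p2w(cs,(150,357),0))
print('furnace', p2w(cs,(487,350),0), p2w(cs,(462,240),0),p2w(ct,(410,370),0),p2w(ct,(455,270),.15))
for p,k in jobs:
    pick,place,yaw=job(p,k); print(p,k,pick,place,np.degrees(yaw))
    for f in (0,1):
        q=yawq(yaw,f)
        for P in (pick,pick+[0,0,.12],place+[0,0,.12],place):
            s=manip.solve_ik(P,q); print(f,None if s is None else np.round(s,2))
for x in (.066,0):
    for f in (0,1):
        for dz in (0,.014,.06): 
            s=manip.solve_ik(rack2w([x,-.098,.109+dz]),yawq(v[2],f)); print('knob',f,None if s is None else np.round(s,2))
E
```

```text
psu base [0.4647423  0.38166037 0.        ] [0.65559828 0.2558342  0.        ] [0.51524019 0.47253231 0.        ]
furnace [ 0.25270935 -0.01725853  0.        ] [ 0.47446406 -0.14568405  0.        ] [ 0.24231922 -0.03221517  0.        ] [ 0.44322773 -0.08755515  0.15      ]
c 0 [0.40650013 0.15455989 0.048     ] [0.57867684 0.11506252 0.061     ] -89.617020188654
0 [ 0.17  0.53 -0.7   2.2   0.6   0.61 -2.54]
0 [-0.24  0.2  -0.21  2.15  0.06  0.8  -2.04]
0 [ 0.49  0.66 -1.02  1.75  0.62  1.1  -2.3 ]
0 [ 0.29  0.72 -0.71  1.82  0.62  0.84 -2.3 ]
1 [ 0.39  0.66 -0.98  2.19  0.85  0.74  0.39]
1 [ 0.64  0.51 -1.29  2.12  0.61  0.96  0.59]
1 [ 0.44  0.61 -0.93  1.75  0.56  1.06  0.89]
1 [ 0.34  0.75 -0.79  1.82  0.69  0.87  0.79]
b 2 [0.38979931 0.25135467 0.048     ] [0.51409882 0.07598058 0.061     ] -24.617020188653996
0 [ 0.08  0.64 -0.87  2.13  0.76  0.72 -1.73]
0 [ 0.32  0.49 -1.15  2.06  0.56  0.95 -1.57]
0 [ 0.73  0.65 -1.23  1.92  0.69  1.09 -1.22]
0 [ 0.41  0.64 -0.76  1.99  0.64  0.76 -1.17]
1 [ 0.35  0.99 -1.31  2.12  1.15  1.08  1.13]
1 [ 0.39  0.59 -1.29  2.06  0.68  1.02  1.4
[... 456 characters left out ...]
 0.69  0.78 -1.3   1.83  0.82  1.2   2.02]
1 [ 0.67  1.07 -1.31  1.9   1.15  1.19  1.83]
knob 0 [ 0.65  0.54 -0.83  2.02  0.55  0.82 -1.52]
knob 0 [ 0.69  0.53 -0.87  2.01  0.54  0.85 -1.52]
knob 0 [ 0.79  0.49 -1.01  1.98  0.52  0.95 -1.5 ]
knob 1 [ 0.93  0.85 -1.3   2.01  0.96  1.09  1.3 ]
knob 1 [ 0.94  0.81 -1.3   2.01  0.91  1.09  1.33]
knob 1 [ 0.96  0.68 -1.3   1.97  0.76  1.09  1.44]
knob 0 [ 0.74  0.62 -1.09  2.09  0.73  0.88 -1.81]
knob 0 [ 0.78  0.62 -1.16  2.08  0.74  0.93 -1.82]
knob 0 [ 0.88  0.6  -1.29  2.05  0.69  1.03 -1.78]
knob 1 [ 0.85  0.79 -1.3   2.09  0.92  1.03  1.18]
knob 1 [ 0.86  0.74 -1.3   2.08  0.86  1.03  1.22]
knob 1 [ 0.88  0.6  -1.29  2.05  0.69  1.03  1.36]
```

Run:
```python
from plan import *
p=manip.current_tool_pos(); manip.servo_line(p+[0,0,.12],vel=.25)
pick,place,yaw=job('c',0); q=yawq(yaw,1)
manip.move_pose(pick+[0,0,.15],q)
print(manip.current_clock(),manip.current_tool_pos(),manip.current_q())
c=viewer.get_calibration('wrist'); im=viewer.get_image('wrist'); save('w1',im)
print(w2p(c,[[*packs[k],.0575] for k in 'abc']), w2p(c,[rack2w([0,-.098,.076])]))
```

```text
3.6667 [0.40707113 0.15386591 0.19802588] [ 0.66648505  0.41285207 -1.28332367  2.09524964  0.481915    0.9798176
  0.69984525]
[[476.50812682 306.47142885]
 [453.58012807 202.1885941 ]
 [329.54053337 234.37268256]] [[175.9310624  308.85487884]]
```

View pics/w1.png

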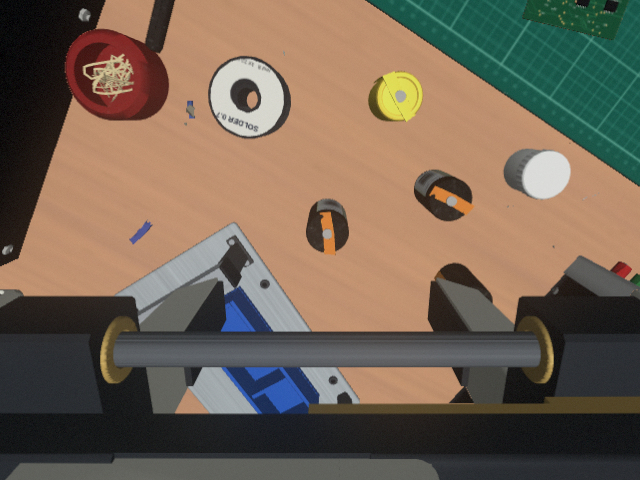

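The wrist view shows pack c's button at (326,234) against a predicted (329.5,234.4), and pack b's at (451,201) against (453.6,202.2). That is within 2 mm, and the nearby yellow cylinder is clearly separate at (398,96). Picking pack c now.

Run:
```python
from plan import *
pick,place,yaw=job('c',0); q=yawq(yaw,1)
pick[1]-=.001
manip.servo_line(pick,q,vel=.12)
print(manip.current_tool_pos())
effector.close(15); print('gap',manip.current_finger_gap())
manip.servo_line(pick+[0,0,.15],vel=.2)
print('gap',manip.current_finger_gap(),manip.current_clock(),manip.current_force())
manip.servo_line(place+[0,0,.11],q,vel=.2)
manip.sleep(.2)
print(manip.current_tool_pos()-place,manip.current_q())
c=viewer.get_calibration('wrist'); im=viewer.get_image('wrist'); save('w2',im); save('s2',crop(viewer.get_image('scene'),260,120,170,190,3.5)); 
P=np.array([(24,70,38),(-24,70,38),(24,-70,38),(-24,-70,38),(0,-98,76),(-33,-98,76),(66,-98,120)])/1000.
print(np.round(w2p(c,[rack2w(p) for p in P]),1).tolist())
print(manip.current_clock())
```

```text
[0.40691677 0.15373949 0.04844908]
gap 0.032295861869337125
gap 0.03262662548754195 6.9667 [ 0.14636209 -0.37465642 -0.96586858]
[-0.00062562  0.00023006  0.11036188] [ 0.50457447  0.68786282 -1.05120294  1.76097369  0.66828272  1.09792894
  0.80445875]
[[316.9, 284.7], [371.7, 254.4], [209.3, 121.5], [268.6, 82.5], [195.0, 54.1], [244.0, 20.1], [52.4, 118.0]]
8.3083
```

View pics/w2.png

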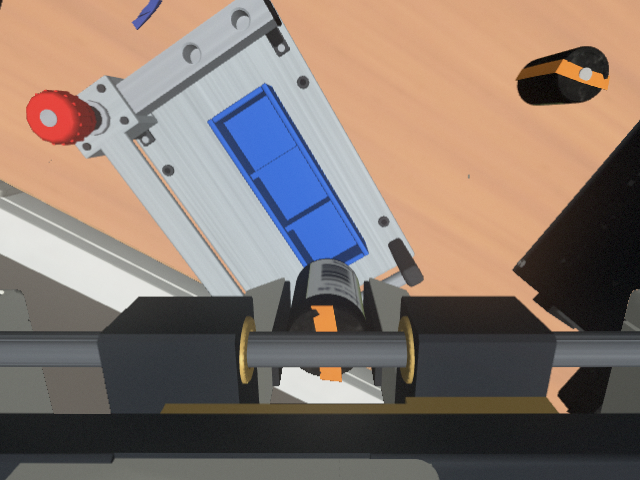

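View pics/s2.png

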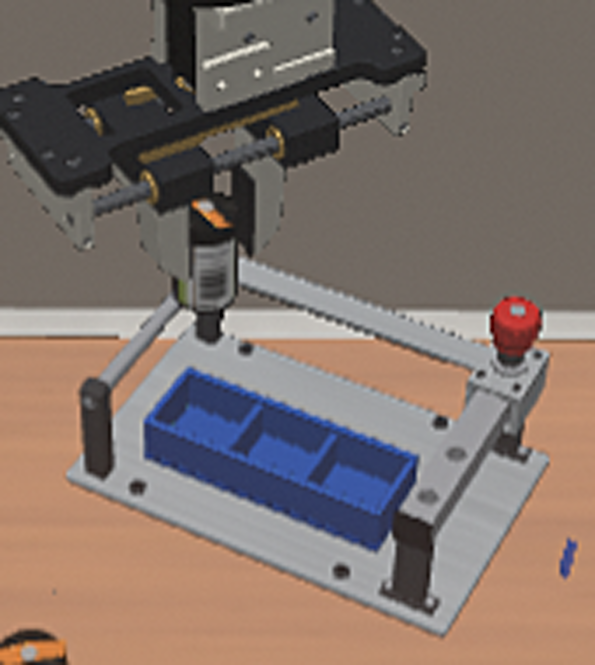

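Run:
```python
from plan import *
c=viewer.get_calibration('wrist'); t=manip.current_tool_pos(); M=R.from_quat(manip.current_tcp_rot()).as_matrix()
for z in (-.05,-.03,0): print(z,w2p(c,[t+M@[s,0,z] for s in (-.02,0,.02)]).round(1).tolist())
im=cv2.cvtColor(cv2.imread('pics/w2.png'),cv2.COLOR_BGR2RGB); save('w2c',crop(im,230,240,200,160,4))
```

```text
-0.05 [[261.3, 411.3], [332.6, 411.3], [403.8, 411.2]]
-0.03 [[271.1, 367.4], [331.6, 367.4], [392.2, 367.4]]
0 [[281.2, 321.7], [330.7, 321.7], [380.1, 321.7]]
```

View pics/w2c.png

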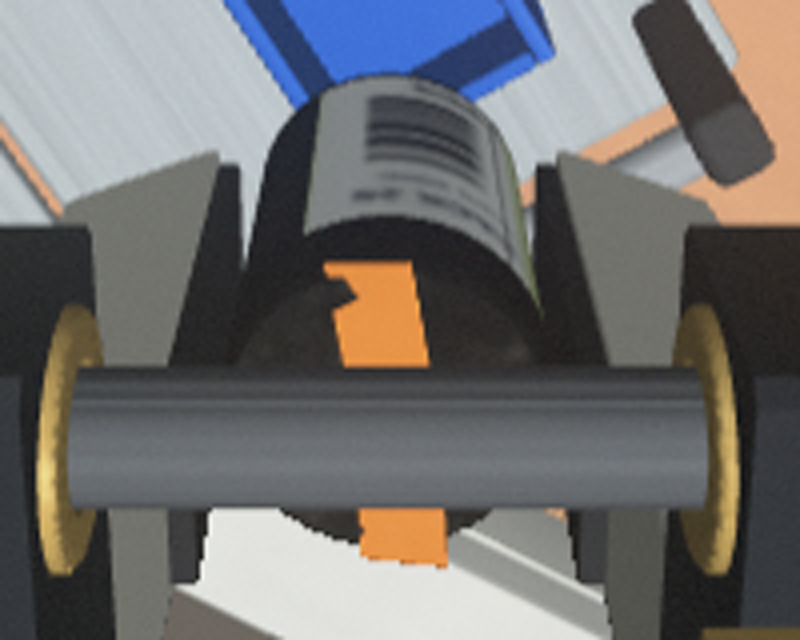

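The wrist camera's own bias is about +4 px, since the finger midpoint sits at 327 against a predicted 331. That explains the constant offset, so the rack frame holds. Inserting pack c in cell0.

```bash
cat >> plan.py <<'E'
def place_it(place,q,up=.12):
    manip.servo_line(place+[0,0,.03],q,vel=.15); print('f',manip.current_force().round(1))
    manip.servo_line(place,q,vel=.06); manip.sleep(.15)
    print('placed',(manip.current_tool_pos()-place).round(4),manip.current_force().round(1),'gap',manip.current_finger_gap())
    effector.open_jaws(); print('open gap',manip.current_finger_gap(),manip.current_force().round(1))
    manip.servo_line(place+[0,0,up],vel=.2); print('t',manip.current_clock())
E
python3 - <<'E'
from plan import *
pick,place,yaw=job('c',0); q=yawq(yaw,1)
place_it(place,q)
save('s3',crop(viewer.get_image('scene'),260,120,170,190,3.5))
save('w3',viewer.get_image('wrist'))
E
```

```text
f [ 0.2 -0.  -0.6]
placed [ 0.      0.     -0.0001] [-0.1  0.2 -1.1] gap 0.032518822882251004
open gap 0.0913352462750413 [ 0.2 -0.5 -0.8]
t 11.6
```

View pics/s3.png

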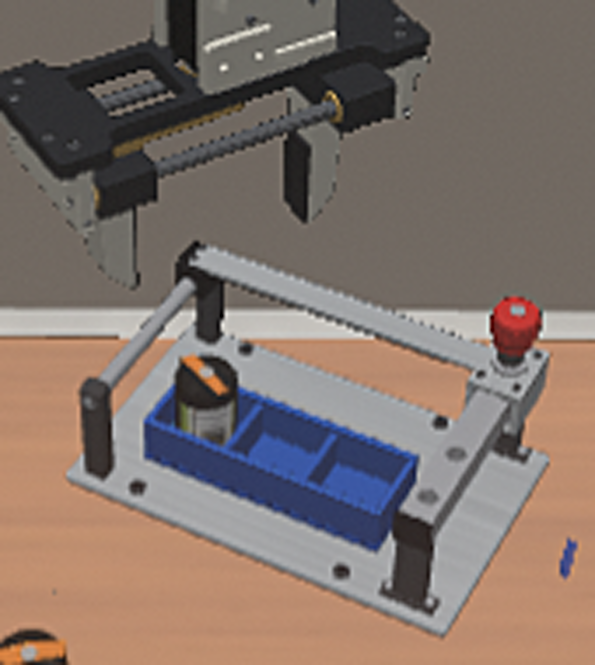

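Pack c stands in cell0 at (207,385) in the crop, with no contact on opening. Pack b goes to cell2 next.

Run:
```python
from plan import *
pick,place,yaw=job('b',2); 
a=[manip.solve_ik(pick+[0,0,.12],yawq(yaw,f)) for f in (0,1)]; q0=manip.current_q()
f=int(np.argmin([np.abs(x-q0).max() for x in a])); print('flip',f,a[f].round(2),q0.round(2)); q=yawq(yaw,f)
manip.move_pose(pick+[0,0,.12],q)
manip.servo_line(pick,q,vel=.14)
print((manip.current_tool_pos()-pick).round(4))
effector.close(15); print('gap',manip.current_finger_gap())
manip.servo_line(pick+[0,0,.13],vel=.2)
print('gap',manip.current_finger_gap(),manip.current_clock())
manip.servo_line(place+[0,0,.11],q,vel=.25); manip.sleep(.1)
print((manip.current_tool_pos()-place).round(4),manip.current_q().round(2),manip.current_clock())
save('s4',crop(viewer.get_image('scene'),240,120,190,250,2.4)); save('w4',viewer.get_image('wrist'))
```

```text
flip 1 [ 0.42  0.65 -1.36  2.06  0.74  1.06  1.41] [ 0.51  0.68 -1.06  1.75  0.66  1.11  0.81]
[0.0005 0.0004 0.0005]
gap 0.0325903894225577
gap 0.03272958740218481 15.3833
[-0.0011  0.0018  0.1101] [ 0.76  0.75 -1.33  1.93  0.81  1.15  1.82] 16.4917
```

View pics/s4.png

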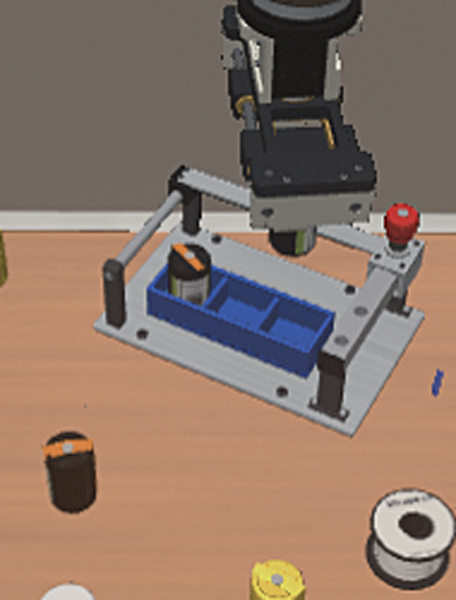

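View pics/w4.png

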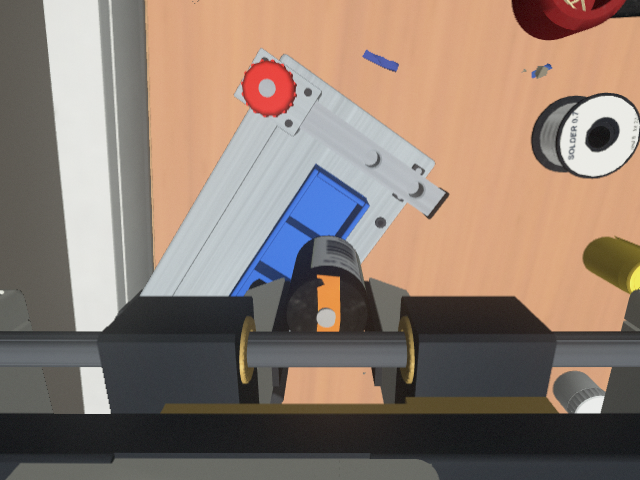

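Pack b is held cleanly between the pads. Inserting it in cell2.

Run:
```python
from plan import *
pick,place,yaw=job('b',2); q=yawq(yaw,1)
place_it(place,q,.13)
pick,place,yaw=job('a',1)
a=[manip.solve_ik(pick+[0,0,.12],yawq(yaw,f)) for f in (0,1)]; q0=manip.current_q()
f=int(np.argmin([np.abs(x-q0).max() for x in a])); print('flip',f,a[f].round(2),q0.round(2)); q=yawq(yaw,f)
manip.move_pose(pick+[0,0,.12],q); print(manip.current_clock())
save('s5',crop(viewer.get_image('scene'),240,120,190,250,2.4))
c=viewer.get_calibration('wrist');save('w5',viewer.get_image('wrist')); print(w2p(c,[[*packs['a'],.0575]]))
```

```text
f [ 0.5  0.3 -0.2]
placed [ 0.  0. -0.] [-0.2  0.3 -0.8] gap 0.03250693109924882
open gap 0.09199965685252043 [-0.6  0.5  0.2]
t 19.9333
flip 1 [ 0.34  0.78 -1.29  1.87  0.82  1.16  1.65] [ 0.78  0.73 -1.35  1.91  0.78  1.18  1.84]
20.7583
[[328.32790157 244.37057913]]
```

View pics/s5.png

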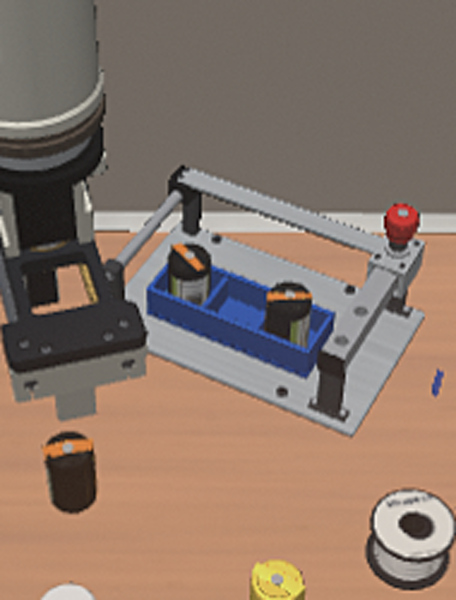

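View pics/w5.png

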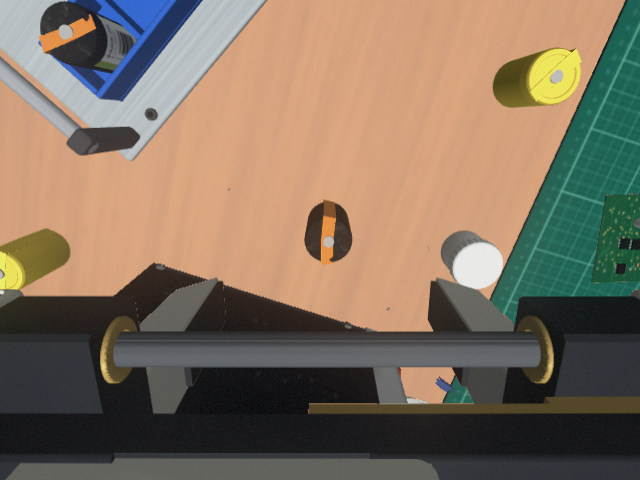

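Pack b is placed in cell2. The wrist view shows pack a's button at (329,241), close to the prediction of (328,244), with the pot well clear at (475,262). For cell1 I'll turn the jaws to 42° for more clearance to the neighbouring packs.

```bash
sed -i 's/1:(0,(-1,0),45,0)/1:(0,(-1.5,0),42,0)/' plan.py
python3 - <<'E'
from plan import *
packs['a'][1]-=.001
pick,place,yaw=job('a',1); q=yawq(yaw,1)
manip.servo_line(pick,q,vel=.14)
print((manip.current_tool_pos()-pick).round(4),manip.current_force().round(1))
effector.close(15); print('gap',manip.current_finger_gap())
manip.servo_line(pick+[0,0,.13],vel=.2)
manip.servo_line(place+[0,0,.11],q,vel=.25); manip.sleep(.1)
print((manip.current_tool_pos()-place).round(4),manip.current_finger_gap(),manip.current_clock())
save('s6',crop(viewer.get_image('scene'),260,120,170,190,3.5)); save('w6',viewer.get_image('wrist'))
E
```

```text
[0.0004 0.0005 0.0008] [-0.3 -0.5  0.3]
gap 0.032741376310659195
[-0.001   0.0023  0.1102] 0.033008369781506584 24.65
```

View pics/w6.png

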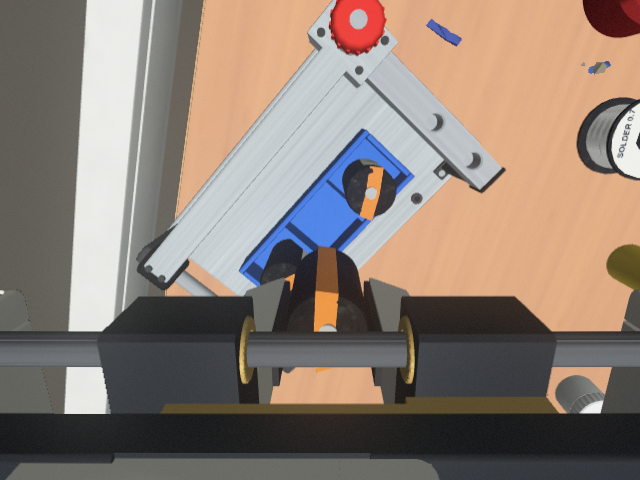

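Pack a is held over the middle cell, with the neighbours visible at (370,190) and (285,262). Placing it.

Run:
```python
from plan import *
pick,place,yaw=job('a',1); q=yawq(yaw,1)
place_it(place,q,.13)
t=rack2w([.066,-.098,.109]); 
a=[manip.solve_ik(t+[0,0,.06],yawq(v[2],f)) for f in (0,1)]; q0=manip.current_q()
print([x.round(2) for x in a],q0.round(2))
f=int(np.argmin([np.abs(x-q0).max() for x in a])); print(f)
manip.move_pose(t+[0,0,.06],yawq(v[2],f)); manip.sleep(.2); print(manip.current_clock(),(manip.current_tool_pos()-t).round(4),manip.current_q().round(2))
save('s7',crop(viewer.get_image('scene'),260,120,170,190,3.5))
save('t7',crop(viewer.get_image('top'),295,150,130,135,4.4))
c=viewer.get_calibration('wrist');save('w7',viewer.get_image('wrist')); print(w2p(c,[rack2w([.066,-.098,.12])]))
```

```text
f [-0.3  0.4 -0.5]
placed [-0.      0.0001 -0.0001] [ 0.5  0.3 -1.3] gap 0.03225083278621024
open gap 0.09195521610006027 [-0.1 -0.8  0.1]
t 28.0917
[array([-0.9 ,  0.55,  1.14,  2.03, -0.61,  0.96, -0.47]), array([ 0.93,  0.64, -1.25,  1.98,  0.71,  1.06,  1.48])] [ 0.7   0.78 -1.32  1.83  0.81  1.22  1.97]
1
28.8417 [0.0004 0.0016 0.06  ] [ 0.93  0.64 -1.25  1.97  0.71  1.06  1.48]
[[326.67602025 274.1707057 ]]
```

View pics/s7.png

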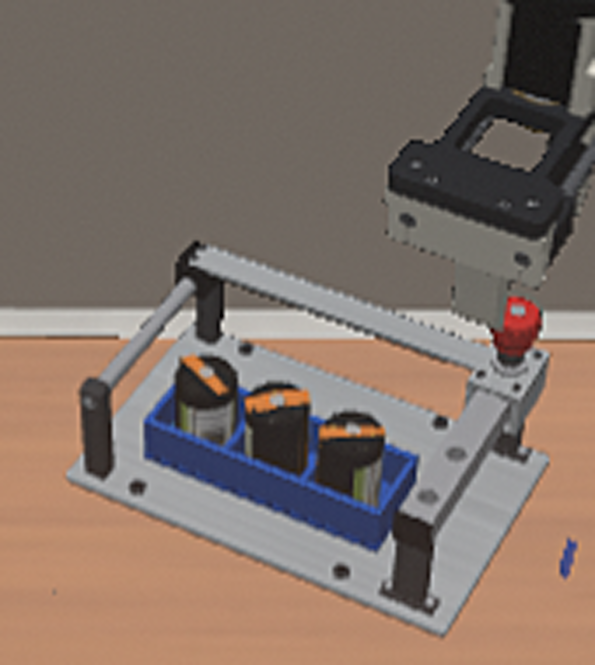

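View pics/t7.png

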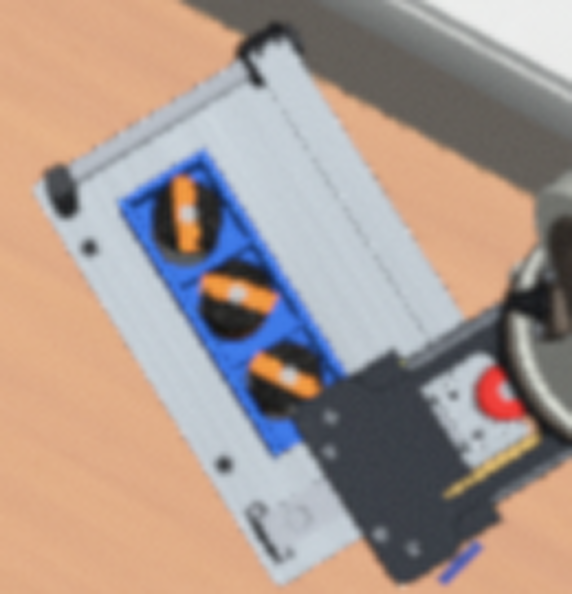

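View pics/w7.png

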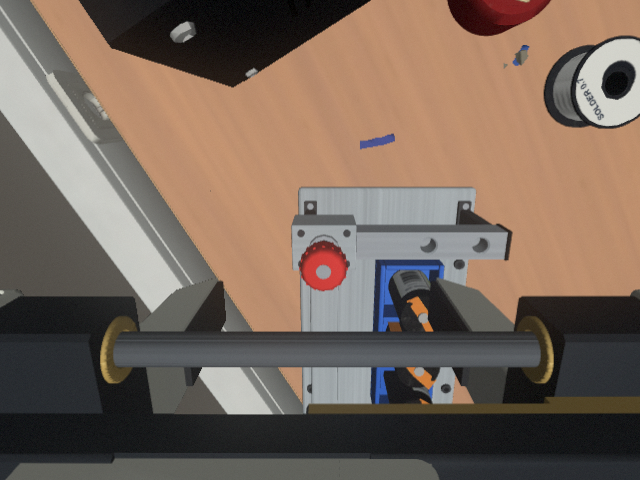

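Run:
```python
from m import *
for n,s,t in [('c',(207,372),(187,214)),('a',(263,400),(237,294)),('b',(351,430),(289,376))]:
    print(n,w2r(p2w(cs,np.array(s)/3.5+[260,120],.0695)),w2r(p2w(ct,np.array(t)/4.4+[295,150],.0695)))
```

```text
front rod post top L/R/back/front [-49.4  90.4] [-41.9  77. ] [-39.8  87.5] top [-43.7  86.4]
post base at z~6 [-43.8  95.2] [-43.6  80.5]
rear rod post [70. 90.] [64.  99.1] [80.7 94.6]
rod [ 9.1 87.9] [ 7.5 82.5]
rod edges top view [10.7 87.6] [ 8.9 77.8]
rail edges [ 13.8 -84.5] [  11.3 -108.4] [ 20.9 -92.5] [  22.1 -111.2]
rail front end [-49.2 -86.9] [ -50.  -109.7]
plate corner -x+y [-53.6 100.7] [-51.2  99.7] -x-y [ -52.9 -121.4] [ -50.8 -121.4]
c [-3.3 42.4] [-2.6 42.8]
a [-7.4  7.1] [-2.6  0.3]
b [ -4.7 -42.1] [ -2.3 -43. ]
```

My pixel reading for the middle pack disagrees between the two cameras, so I'm enlarging it.

Run:
```python
from h import *
im=cv2.cvtColor(cv2.imread('pics/s7.png'),cv2.COLOR_BGR2RGB); save('s7c',crop(im,130,330,300,220,2.6))
```

```text
(no output)
```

View pics/s7c.png

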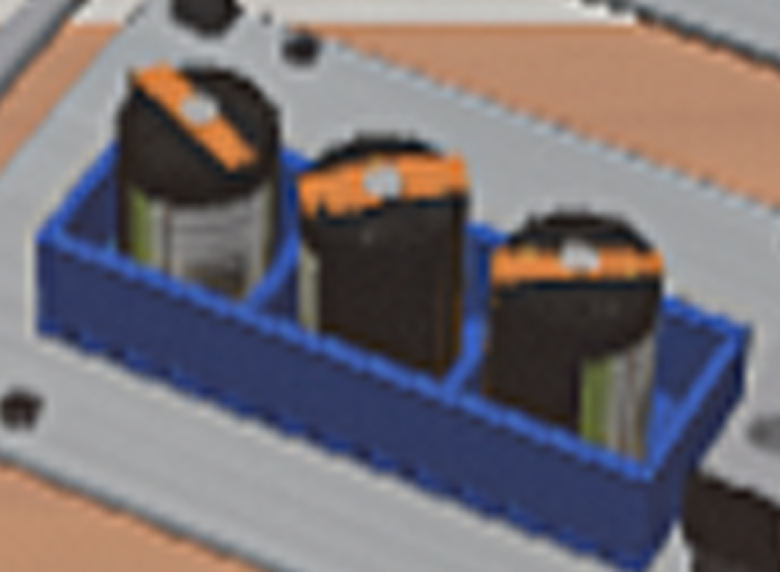

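```bash
python3 - <<'E' | tail -3
from m import *
for n,s,t in [('c',(206.9,371.5),(187,214)),('a',(277.3,400),(237,294)),('b',(353,427.7),(289,376))]:
    print(n,w2r(p2w(cs,np.array(s)/3.5+[260,120],.0695)),w2r(p2w(ct,np.array(t)/4.4+[295,150],.0695)))
E
```

```text
c [-3.  42.6] [-2.6 42.8]
a [-3.8  0.6] [-2.6  0.3]
b [ -2.8 -42.3] [ -2.3 -43. ]
```

All three packs are seated: the two cameras agree to about 1 mm, and every pack is within 4.5 mm of its cell centre. Gripping the knob next.

Run:
```python
from plan import *
t=rack2w([.066,-.098,.109]); q=yawq(v[2],1)
manip.servo_line(t,q,vel=.1); manip.sleep(.2)
print((manip.current_tool_pos()-t).round(4),manip.current_force().round(1))
effector.close(35); manip.sleep(.2)
p=manip.current_tool_pos(); print('gap',manip.current_finger_gap(),'p',p.round(4),manip.current_force().round(1))
np.save('grip.npy',p)
manip.servo_line(p+[0,0,.012],q,vel=.03); manip.sleep(.3)
print('up',(manip.current_tool_pos()-p).round(4),manip.current_finger_gap(),manip.current_force().round(1),manip.current_clock())
save('s8',crop(viewer.get_image('scene'),340,140,100,100,6)); save('w8',viewer.get_image('wrist'))
```

```text
[0.0005 0.     0.0006] [-0.3  0.7 -0.7]
gap 0.024082589194792385 p [ 0.5002 -0.0168  0.109 ] [ 0.6 -0.6  0.5]
up [-0.     -0.      0.0119] 0.024406374029529252 [ 3.7 -0.3 -7.1] 32.05
```

View pics/s8.png

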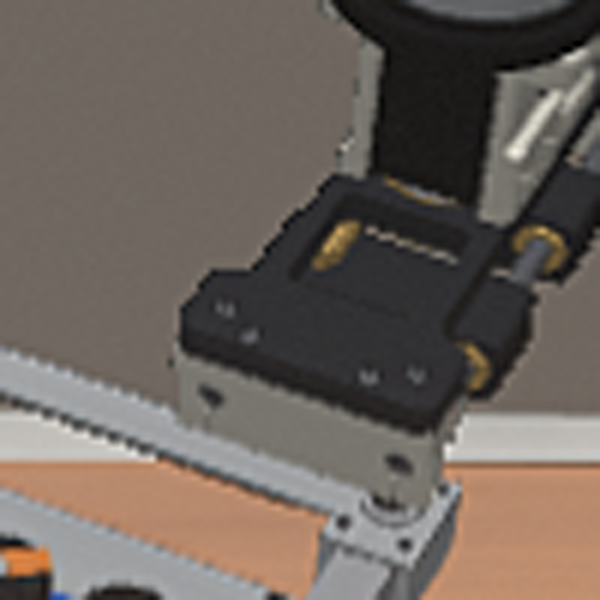

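View pics/w8.png

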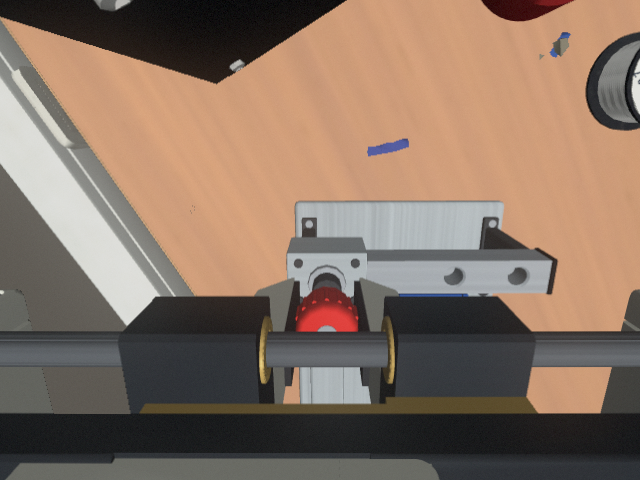

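The knob is lifted 11.9 mm and the force reads -7.1 N, which matches the spring, so the pin is clear. Sliding along the rail, then lowering.

Run:
```python
from plan import *
p=np.load('grip.npy'); q=yawq(v[2],1); d=Rr[:,0]
for s in (.01,.04,.066):
    manip.servo_line(p-d*s+[0,0,.012],q,vel=.05)
    print(s,manip.current_force().round(1),manip.current_finger_gap())
manip.sleep(.3)
dd=manip.current_tool_pos()-p; print('slid',(Rr.T@dd).round(4),manip.current_force().round(1),manip.current_clock())
save('s9',crop(viewer.get_image('scene'),290,150,130,130,4.6)); c=viewer.get_calibration('wrist'); save('w9',viewer.get_image('wrist'))
```

```text
0.01 [ 1.8  2.8 -8.2] 0.02415767333483359
0.04 [ 1.5  1.1 -7.5] 0.024174526001447087
0.066 [-0.9  2.5 -6.8] 0.024247404168777218
slid [-0.0661 -0.0001  0.0119] [-0.6  1.8 -7. ] 34.2167
```

View pics/w9.png

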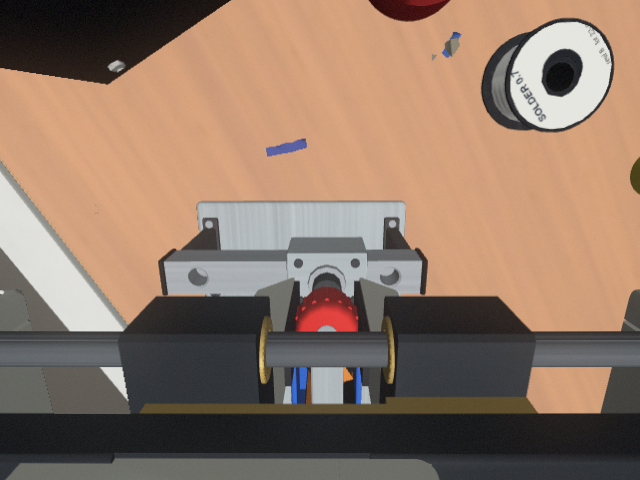

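View pics/s9.png

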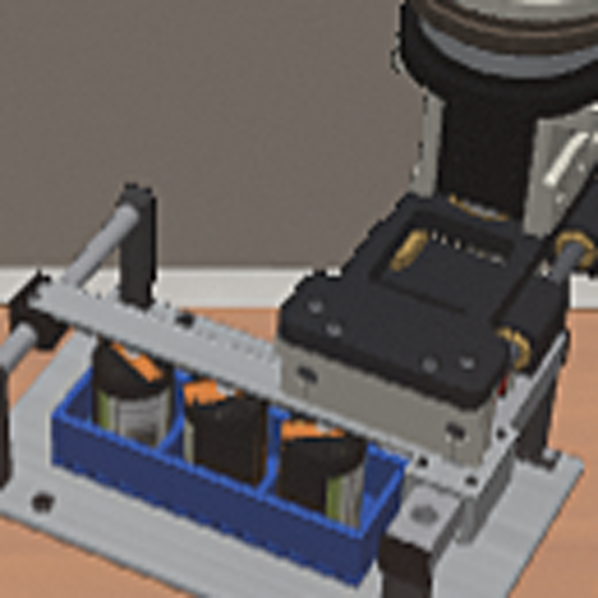

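The keeper slid 66.1 mm and the bar lies over the packs. The exposed rail holes are at (198,277) for the rear and (390,277) for the front, with the sleeve between them over the middle hole. Lowering the pin while watching the force.

Run:
```python
from plan import *
p=np.load('grip.npy'); q=yawq(v[2],1); d=Rr[:,0]
for z in (.010,.008,.006,.003,0):
    manip.servo_line(p-d*.066+[0,0,z],q,vel=.03); manip.sleep(.1)
    f=manip.current_force(); print(z,(Rr.T@(manip.current_tool_pos()-p)).round(4),(Rr.T@f).round(1),manip.current_finger_gap())
    if f[2]>8: print('resist'); break
print(manip.current_clock())
```

```text
0.01 [-0.0659 -0.0001  0.01  ] [-1.7 -0.8 -6.7] 0.024507862182812354
0.008 [-0.0659 -0.0001  0.008 ] [-1.2 -1.  -5.5] 0.024027937351453497
0.006 [-0.0659 -0.0001  0.006 ] [-1.3 -1.4 -5.8] 0.02413473551689812
0.003 [-0.0659 -0.0001  0.003 ] [-0.7 -3.3 -4.5] 0.024157164147202596
0 [-0.0659 -0.0001  0.    ] [ 0.5 -3.4 -2. ] 0.023951412061072718
36.0667
```

The force followed the spring all the way down, so the pin is in the hole. A slight press will confirm it is seated.

Run:
```python
from plan import *
p=np.load('grip.npy'); q=yawq(v[2],1); d=Rr[:,0]
for z in (-.0005,-.001,-.0015):
    manip.servo_line(p-d*.066+[0,0,z],q,vel=.03); manip.sleep(.15)
    f=manip.current_force(); print(z,(Rr.T@(manip.current_tool_pos()-p)).round(4),(Rr.T@f).round(1),manip.current_finger_gap())
    if f[2]>4: break
# side probe: pinned keeper resists
manip.sleep(.3); print(manip.current_tool_pos()-p,manip.current_force().round(1),manip.current_clock())
save('s10',crop(viewer.get_image('scene'),230,150,200,250,2.4)); save('w10',viewer.get_image('wrist'))
```

```text
-0.0005 [-0.0659 -0.0001 -0.0001] [-1.4 -4.4  4.4] 0.024219113107092936
[-3.43334856e-02  5.62198000e-02 -6.46603130e-05] [-4.6 -2.4  3.3] 36.7667
```

View pics/s10.png

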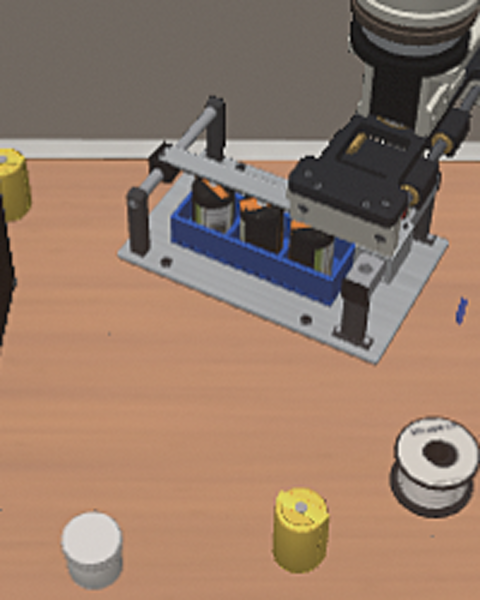

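View pics/w10.png

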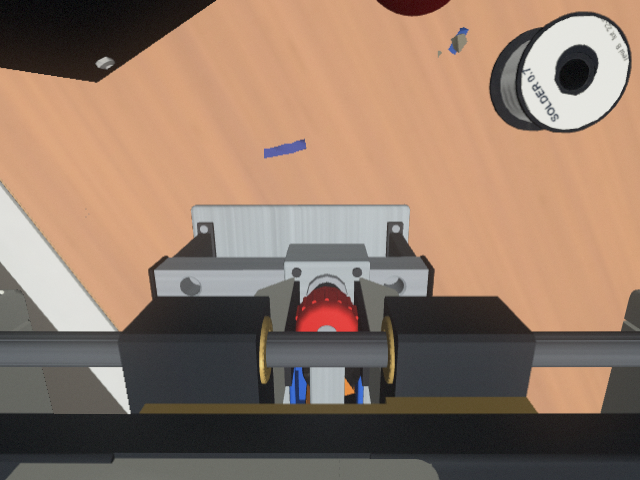

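The pin hit its stop at 0 mm with about +4 N, so it is seated. The keeper is 65.9 mm from its start, the knob is still gripped, and the pot and the yellow cylinders are where they stood. Handing in.

Run:
```python
from bench import manip
print(manip.current_finger_gap(),manip.current_force().round(1),manip.current_clock()); manip.hand_in()
```

```text
0.024043569024175034 [-4.8 -2.1  4.1] 36.8667
the job is handed in; nothing more can be done
```

I loaded all three black packs into the rack, moved the keeper to the middle hole and handed the job in at about 36.9 s. The knob was still gripped and the pin was home.

- **Packs:** each stands upright in its own compartment. Two cameras agreed on their positions to about 1.2 mm, and all are within 4.5 mm of the compartment centres. My first pixel reading for the middle pack disagreed between the cameras, but an enlarged crop showed I had misread it.
- **Keeper and pin:** the knob lifted 11.9 mm at the rear hole with a 7 N spring reaction, so the pin was clear. The keeper then moved 65.9 mm. On lowering, the spring force fell away steadily, and the pin met its stop at its original height with about 4 N downward.
- **Grip:** I set 35 N, and the finger gap stayed at 24 mm on the knob.
- **Other things on the bench:** in the last picture, the white pot and the yellow look-alikes are where they stood.
- **Camera offset:** the wrist camera showed a steady offset of about 4 px. The finger midpoint showed the same offset, so I put it down to that camera's calibration.

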